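# Find the spacer that fills the angle jig

### The job

In the slanted drill jig, the gap between the yellow fixed jaw and the blue block beside it must be filled before drilling. Try the three orange spacers to find the one that fills this gap without slack (the thickest that goes in), and leave it pushed fully home in the slot. Leave the other two spacers standing upright on the bench, and do not disturb the oil bottle, the wrench or the blue tin.

Things in the scene. Friction and masses are not known exactly. Their poses are not given: they have to be found in the camera images.
- slot (a point): Gap datum in the slanted jig: on the slot floor, midway along it, on the face of the yellow jaw. Its z axis leans 35 degrees from vertical, up and out of the slot: insert straight along -z. x: up the slope, away from the robot. y: across the gap, which lies at -y of this point, from the jaw to the blue block beside it. Gap width not given: 1.6 mm more than one of the spacers.
- jig: Fixed jig, green base, grey slope; origin on the bench 60 mm below the slot point, z up. Jaw and blue blocks: 60 mm along slot x, 30 mm over its floor, edges at the gap rounded to 4 mm. Three blocks of unlike length: one by the slot, two parked to -y, past a steel plate. A lip 12 mm high closes the low end at slot x = -28 mm. Home, a spacer stands on the floor near x = 0 and sticks out 45 mm.
- feeler (a joint): Sprung steel leaf in the yellow jaw's face, 20 mm wide, hinged at its upper edge 26 mm over the slot floor; its lower edge, 5 mm over the floor, stands 4.5 mm into the gap when free (0 rad) and is pushed flush into the jaw (0.22 rad) by a spacer sliding in; it pushes back with 2.5 to 4 N, so a spacer too thin is shoved off the jaw and leaves it nearly free. Its grip lets no spacer drop home by itself; pushing takes up to 12 N.
- bush (a point): Underside of the brass drill bush (20 mm across, 34 mm tall, upright) on a steel arm that hangs over the slot, 118 mm above its floor: no room for a gripper from straight above, but one leaning with the slot's axis (back towards the robot) clears it. The arm's post, 18 mm thick, 210 mm tall, stands at x 75, y 30 mm in the jig's frame.
- spacer_16_mid (a point): Orange plastic spacer, upright slab 16 mm thick (its y axis), 50 mm wide (x), 75 mm tall (z), standing loose on the bench at the start; this point is its centre, 37.5 mm above its foot. Square edges, either end and either face alike. Weighs 84 g, give or take a quarter.
- spacer_20_mid (a point): Orange plastic spacer, upright slab 20 mm thick (its y axis), 50 mm wide (x), 75 mm tall (z), standing loose on the bench at the start; this point is its centre, 37.5 mm above its foot. Square edges, either end and either face alike. Weighs 105 g, give or take a quarter.
- spacer_24_mid (a point): Orange plastic spacer, upright slab 24 mm thick (its y axis), 50 mm wide (x), 75 mm tall (z), standing loose on the bench at the start; this point is its centre, 37.5 mm above its foot. Square edges, either end and either face alike. Weighs 126 g, give or take a quarter.
- spacer_16: The same 16 mm spacer, origin at the middle of its foot.
- spacer_20: The same 20 mm spacer, origin at the middle of its foot.
- spacer_24: The same 24 mm spacer, origin at the middle of its foot.
- oil: Yellow closed oil bottle, 56 mm across, 130 mm tall, standing; origin under its middle. Leave alone.
- wrench: Steel wrench, 170 mm long, lying flat along its x axis. Leave alone.
- tin: Blue open plastic tin, 90 x 120 x 40 mm, origin under its middle. Leave alone.

How it is judged:
At the end, for the whole second after the job is handed in: A spacer stands in the slot: foot within 4 mm of its floor, middle within 15 mm of the slot point along the slope, in line within 0.08 rad (0.06 in twist), and keeps the feeler pressed over 0.09 rad (only the right one does). The other two stand upright on the bench (0.1 rad). All at rest (((z of spacer_16_mid in the frame of slot between 0.03 and 0.0415 m and x of spacer_16_mid in the frame of slot between -0.015 and 0.015 m and y of spacer_16_mid in the frame of slot between -0.02 and -0.006 m and angle between the z axis of spacer_16_mid and the z axis of slot, either way round below 0.08 rad and angle between the y axis of spacer_16_mid and the y axis of slot, either way round below 0.06 rad and angle between each of spacer_20_mid, spacer_24_mid's own z axis and vertical below 0.1 rad and height (world z) of each of spacer_20_mid, spacer_24_mid below 0.042 m) or (z of spacer_20_mid in the frame of slot between 0.03 and 0.0415 m and x of spacer_20_mid in the frame of slot between -0.015 and 0.015 m and y of spacer_20_mid in the frame of slot between -0.02 and -0.006 m and angle between the z axis of spacer_20_mid and the z axis of slot, either way round below 0.08 rad and angle between the y axis of spacer_20_mid and the y axis of slot, either way round below 0.06 rad and angle between each of spacer_16_mid, spacer_24_mid's own z axis and vertical below 0.1 rad and height (world z) of each of spacer_16_mid, spacer_24_mid below 0.042 m) or (z of spacer_24_mid in the frame of slot between 0.03 and 0.0415 m and x of spacer_24_mid in the frame of slot between -0.015 and 0.015 m and y of spacer_24_mid in the frame of slot between -0.02 and -0.006 m and angle between the z axis of spacer_24_mid and the z axis of slot, either way round below 0.08 rad and angle between the y axis of spacer_24_mid and the y axis of slot, either way round below 0.06 rad and angle between each of spacer_16_mid, spacer_20_mid's own z axis and vertical below 0.1 rad and height (world z) of each of spacer_16_mid, spacer_20_mid below 0.042 m)) and value of joint feeler above 0.09 rad and linear speed of each of spacer_16, spacer_20, spacer_24 below 0.02 m/s); the robot touches nothing.
It fails at once if the oil bottle, wrench or tin is moved by more than 30 mm, or the bottle tipped (distance of any of oil, wrench, tin from where it was at the start of the episode above 0.03 m or angle between oil's own z axis and vertical above 0.4 rad).
It also fails if it takes over 61 s, if anything falls off the work surface, if the arm or the gripper's body presses on something with over 40 N, if the wrist force passes 120 N, or if a joint passes its speed limit or range.

### The arm

A 6-joint arm with a two-finger parallel gripper is mounted at the origin on the work surface. World frame = base frame: x ahead of the robot, y to its left, z up, the work surface at z = 0. Lengths are in m, angles in rad, forces in N, time in s.
With the tool pointing down it reaches from about 0.275 to 0.725 m from the base axis. Payload 15.9 kg.
Tool frame: the origin (TCP) lies between the finger pads; the fingertips stand 19 mm ahead of it and the grasp point (between the pads) is the TCP; z points along the fingers, x is the direction in which the jaws open and shut, and the axes are right-handed (so a half turn about z gives the same grasp; the last joint's range is limited). The gripper opens to 85 mm and grips with 20 to 120 N. Pads are 22 mm wide; open, the fingers measure 114 mm over their backs; the gripper's body (76 mm by 85 mm) begins 54 mm behind the grasp point. The pads swing forward as they close: fully open they stand 13 mm farther back than shut.
Start: joints at [1.15, 0.213, -0.034, 1.323, 0, 1.571], TCP at [0.204, 0.456, 0.25] pointing down, gripper open.
Joint ranges: [-2.98, 2.98], [-0.74, 1.72], [-1.14, 1.35], [-2.1, 2.04], [-1.57, 1.44], [-3.14, 3.14]. Speed limits (rad/s): [1.89, 1.89, 2.39, 2.57, 3.14, 3.14].

### API

Orientations are given as a unit quaternion [w, x, y, z].
In Python, from rig import sense, viewer, arm gives the robot as it stands. The module is installed in compiled form; this text tells all that it offers.
- The arm moves only by the tool drive_tool, never from a script. Its argument "increments" is a list of rows, each a list of 3 entries, a list of its own where there are three numbers: the opening in per cent of the stroke, from 0 (shut) to 100 (fully open), then the shift along the tool's x, y, z in units of 40 mm (1.0 is 40 mm), then the turn, a rotation vector about the tool's x, y, z in units of 5 degrees (1.0 is 5 degrees). In form: [[fingers, [tx, ty, tz], [rx, ry, rz]], ...]. A call has 1 to 20 rows; each row shifts and turns the pose as measured when the row begins, along the tool's axes as they then stand; what a row does not reach is not made up. A row lasts 1/12 s, in which the tool goes at most 41.7 mm and 7.16 degrees, less where a joint would pass 70% of its speed; a pose out of reach is approached as far as the arm can. A call is refused whole if a number of a shift passes 1 or a number of a turn 1, either way. A call with a gripper value outside its range is refused whole. The fingers move at their own pace and stop on an object; "force" is the grip in N (left out, the last holds). Time passes only in rows, so rows that do not move let the fingers close. It gives the time, the measured TCP pose, the force and the opening at its end, in the units of the state.
- sense(): the state, without advancing time (a new reading comes with each control period).
- viewer.capture(name): name is "side" or "top" or "wrist"; returns the picture (480x640x3 uint8, red, green, blue); there is no depth.
- viewer.camera_info(name): a dict with "fovy" (degrees; the focal length in pixels is half the picture's height over the tangent of half this angle, whatever the lens; pixels are square), "cx", "cy" (the principal point, pixels), "k1" (the pictures are not rectified: a ray, as slopes to the right and down, at radius r is drawn at 1 + k1 r^2 times it, then the intrinsics apply), "camera_from_world" (4x4, takes a point from world to camera coordinates). Camera axes: x right, y down, z forward; pixel columns grow to the right and rows downward; lengths in m; the calibration is good to about 2 mm. A picture is of the moment at which its call begins: read the wrist's pose just before it. camera_info takes no time and is no camera call; for the wrist camera it gives the pose at the moment of the call.
- arm.close_job(): hands the job in, once; it reports no verdict.
The state is a dict: "time": time; "joints": joint angles; "dq": joint speeds; "effort": joint torques, N m; "ee_pos": TCP position; "ee_rot": TCP orientation; "wrist_force": force on the tool from outside, world axes, zero at the start; "wrist_torque": the same for the moment, N m; "gripper_width": finger opening in m.
Only numpy, scipy, OpenCV 4.12 (cv2) and the standard library are available. Lean on these libraries where they do the work, as an engineer would, in place of code of your own. Each camera call takes 0.05 s, during which the arm holds its last target.

## Working session

There is one attempt and no reset: what is moved stays moved. The work goes in short steps, Python scripts to look and compute and a tool call to move; the robot and the scene stay as the last step left them, time stands still between calls to the robot, and variables do not carry over. Pictures are saved under pics/ and viewed, and the job is handed in when it is done.

Besides the shell and the picture viewer there is one more tool, called as name([rows], argument=value, ...), one row to a line, values as JSON. drive_tool: Moves the arm, as the interface text tells. Its arguments: {"type":"object","properties":{"increments":{"type":"array"},"force":{"type":"number"}},"required":["increments"]}

```bash
mkdir -p pics
python3 - <<'E'
from rig import sense, viewer, arm
import cv2,numpy as np
s=sense();print(s)
for n in("side","top","wrist"):
    i=viewer.camera_info(n);print(n,i)
    p=viewer.capture(n);cv2.imwrite(f"pics/{n}0.png",p[:,:,::-1])
print(sense()["time"])
E
```

```text
{'time': 0.0, 'joints': array([ 1.15002039e+00,  2.13380189e-01, -3.50615139e-02,  1.32349428e+00,
       -1.45662910e-05,  1.57081159e+00]), 'dq': array([ 0.00060153, -0.00105109,  0.00103874,  0.0004051 ,  0.00178964,
       -0.00093957]), 'effort': array([ 5.67122624e-03, -6.86166859e+01,  4.87117875e+01,  1.74871803e-02,
        5.15530210e-04,  2.18708482e-05]), 'ee_pos': array([0.20410816, 0.45609342, 0.24980318]), 'ee_rot': array([ 3.16014130e-04,  8.39190769e-01,  5.43836858e-01, -4.74231016e-04]), 'wrist_force': array([-0.36080369,  0.13751416,  0.60911471]), 'wrist_torque': array([-0.0407802 ,  0.08023173, -0.02294175]), 'gripper_width': 0.08536783782533718}
side {'fovy': 49.71035312746695, 'cx': 314.81967775330094, 'cy': 248.60670786222144, 'k1': 0.02898240469144787, 'camera_from_world': array([[ 0.98193307, -0.1885455 , -0.01606391, -0.50554442],
       [-0.10372176, -0.46528081, -0.87906516,  0.24295609],
       [ 0.15826955,  0.86484933, -0.47643088,  0.66104508],
       [ 0.        ,  0.        ,  0.        ,  1.        ]])}
top {'fovy': 46.50592795106801, 'cx': 325.04632439449693, 'cy': 238.91292806232835, 'k1': 0.011348230838399101, 'camera_from_world': array([[ 0.01181056, -0.99968809,  0.02200542,  0.11192479],
       [-0.9953714 , -0.01385291, -0.09509926,  0.56433027],
       [ 0.09537443, -0.02078039, -0.99522454,  1.08200162],
       [ 0.        ,  0.        ,  0.        ,  1.        ]])}
wrist {'fovy': 61.82285302725428, 'cx': 318.21072371717196, 'cy': 242.13751147769833, 'k1': -0.06580665050888064, 'camera_from_world': array([[ 0.40797319,  0.91299276, -0.00144827, -0.49964962],
       [ 0.88211364, -0.39376472,  0.25850507, -0.03431871],
       [ 0.23544298, -0.10674068, -0.96600881,  0.37933222],
       [ 0.        ,  0.        ,  0.        ,  1.        ]])}
0.15
```

View pics/side0.png

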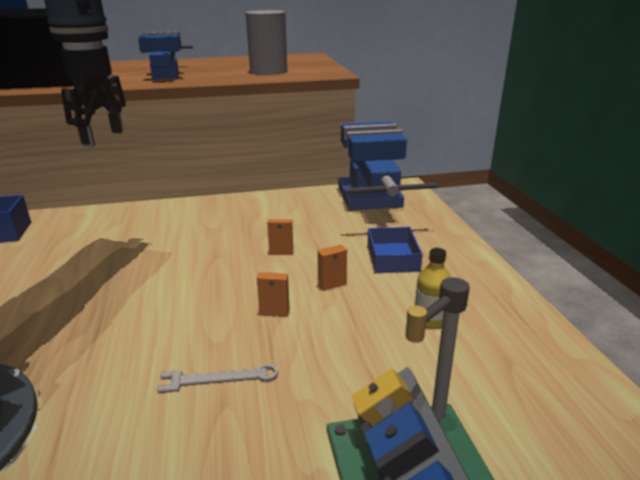

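View pics/top0.png

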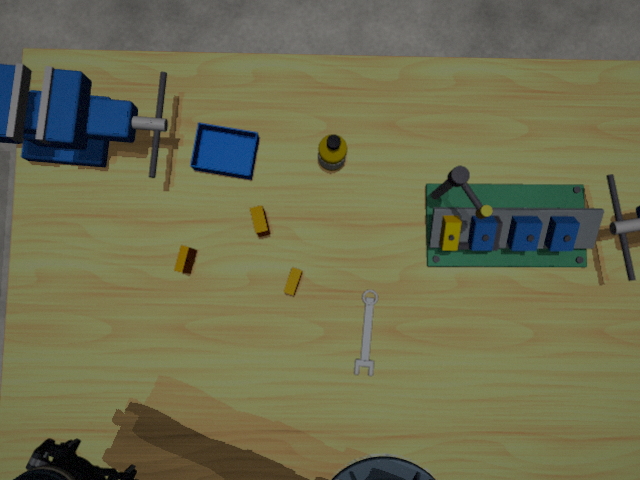

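View pics/wrist0.png

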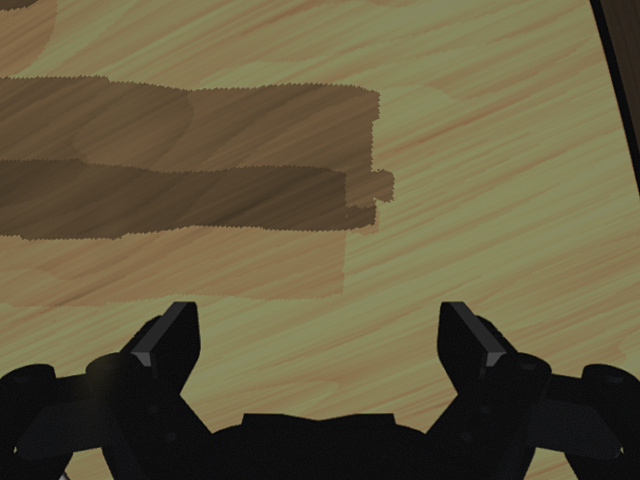

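```bash
cat > h.py <<'E'
from rig import sense, viewer, arm
import cv2,numpy as np
from scipy.spatial.transform import Rotation as R
from scipy.optimize import least_squares
def cam(n):
    i=viewer.camera_info(n); i=dict(i); i['f']=240/np.tan(np.radians(i['fovy'])/2); return i
def proj(i,P):
    P=np.atleast_2d(P);M=i['camera_from_world'];c=P@M[:3,:3].T+M[:3,3]
    s=c[:,:2]/c[:,2:]; r2=(s**2).sum(1,keepdims=True); s=s*(1+i['k1']*r2)
    return s*i['f']+[i['cx'],i['cy']]
def ray(i,uv):
    d=(np.array(uv,float)-[i['cx'],i['cy']])/i['f']; s=d.copy()
    for _ in range(20): s=d/(1+i['k1']*(s@s))
    M=i['camera_from_world'];Rm=M[:3,:3]
    return -Rm.T@M[:3,3], Rm.T@np.r_[s,1]
def atz(i,uv,z):
    o,d=ray(i,uv);return o+d*(z-o[2])/d[2]
def tri(obs):
    A=np.zeros((3,3));b=np.zeros(3)
    for i,uv in obs:
        o,d=ray(i,uv);d=d/np.linalg.norm(d);Q=np.eye(3)-np.outer(d,d);A+=Q;b+=Q@o
    x=np.linalg.solve(A,b); return x,[np.linalg.norm(proj(i,x)[0]-uv) for i,uv in obs]
def qR(q): return R.from_quat(np.r_[q[1:],q[0]])
def delta(pos,Rm):
    "tool-frame shift (units 40mm) and rotvec (units 5deg) from current to target"
    s=sense();T=qR(s['ee_rot'])
    return T.inv().apply(np.array(pos)-s['ee_pos'])/0.04,(T.inv()*Rm).as_rotvec(degrees=True)/5
def fl(name,pic,box=None,k=1):
    im=pic if box is None else pic[box[1]:box[3],box[0]:box[2]]
    im=cv2.resize(im,None,fx=k,fy=k,interpolation=cv2.INTER_CUBIC); cv2.imwrite(f'pics/{name}.png',im)
E
python3 - <<'E'
from h import *
t=cv2.imread('pics/top0.png');s=cv2.imread('pics/side0.png')
fl('topc',t,(160,190,320,310),5)
fl('topj',t,(415,160,615,280),4)
fl('sidec',s,(240,200,400,320),5)
fl('sidej',s,(310,260,510,480),2.7)
E
```

```text
(no output)
```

View pics/topc.png

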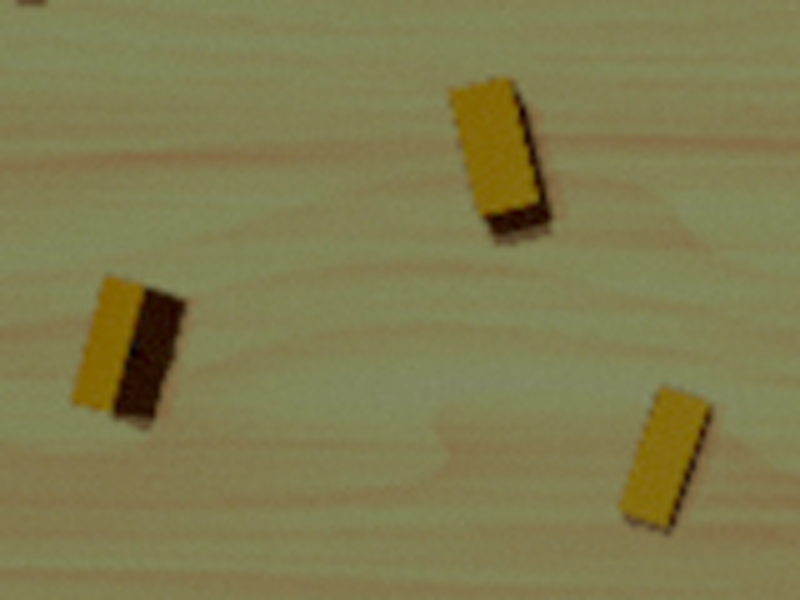

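View pics/topj.png

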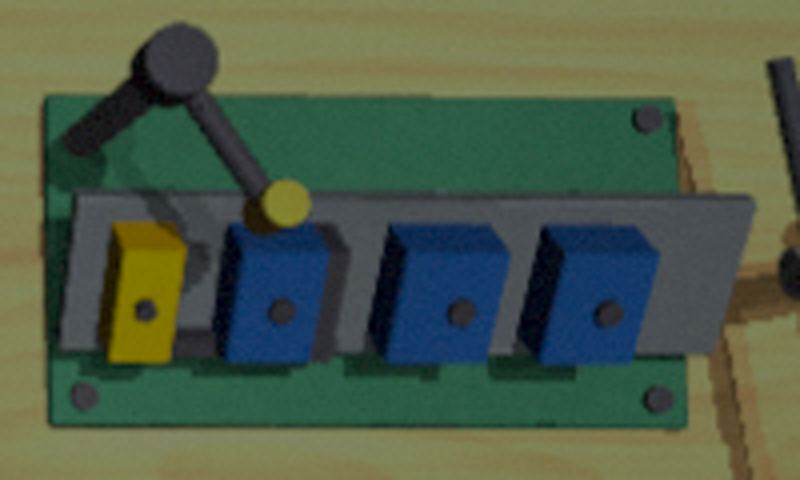

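View pics/sidec.png

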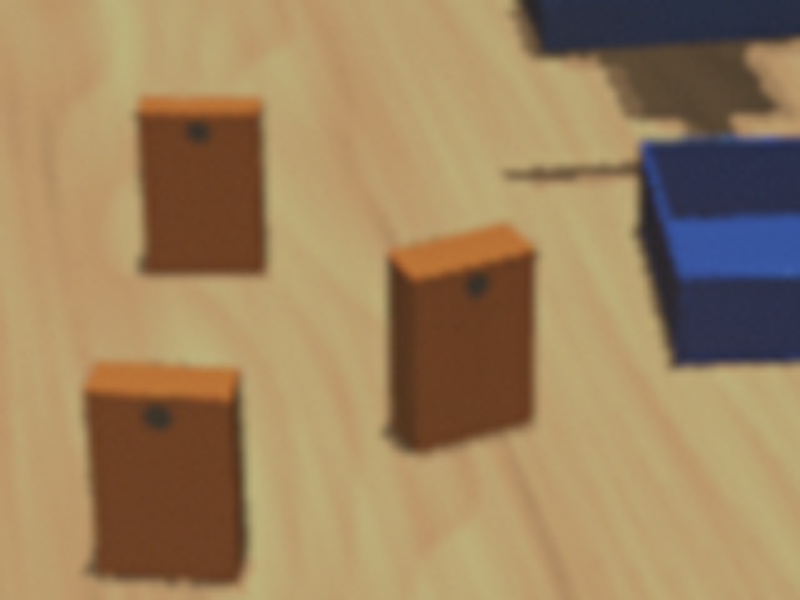

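View pics/sidej.png

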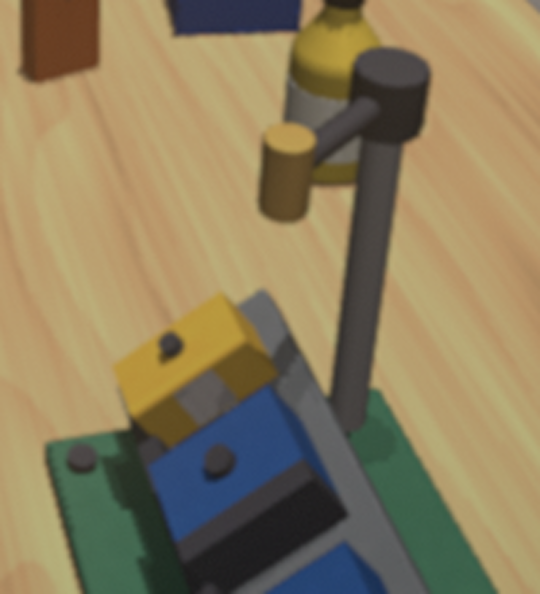

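```bash
cat > fit.py <<'E'
from h import *
it,isd=cam('top'),cam('side')
T=lambda l:np.array(l)/5+[160,190]-0.4
S=lambda l:np.array(l)/5+[240,200]-0.4
D={'A':(T([(450,90),(515,80),(538,203),(485,215)]),S([(390,255),(508,223),(535,245),(415,280)])),
'B':(T([(108,277),(145,290),(113,410),(73,403)]),S([(140,97),(262,97),(262,113),(140,115)])),
'C':(T([(658,388),(712,402),(668,528),(622,513)]),S([(92,362),(240,370),(237,400),(85,397)]))}
for k,(t,s) in D.items():
    c=np.mean(t,0);x,e=tri([(it,np.mean(t,0)),(isd,np.mean(s,0))]);print(k,'topcentre tri',x.round(4),np.round(e,1))
    P=np.array([atz(it,u,x[2])[:2] for u in t])
    r=cv2.minAreaRect((P*1e4).astype(np.float32))
    a=P[0]-P[3]+P[1]-P[2]; print('  rect',np.array(r[0])/1e4,np.array(r[1])/10,'yaw of wide axis deg',np.degrees(np.arctan2(a[1],a[0])))
    P=np.array([atz(it,u,.075)[:2] for u in t]);r=cv2.minAreaRect((P*1e4).astype(np.float32));print('  at .075',np.array(r[0])/1e4,np.array(r[1])/10)
E
python3 fit.py
```

```text
A topcentre tri [0.5946 0.246  0.0737] [0.1 0.1]
  rect [0.59432412 0.2470918 ] [49.51937256 24.90474701] yaw of wide axis deg 14.317311200824197
  at .075 [0.59415015 0.24695876] [49.45656738 24.87315369]
B topcentre tri [0.5181 0.3894 0.0731] [0.4 0.4]
  rect [0.51747119 0.38932307] [15.1488327  48.89935608] yaw of wide axis deg -13.121748692597217
  at .075 [0.51736182 0.38887456] [15.12131195 48.81062927]
C topcentre tri [0.4783 0.1802 0.0728] [0.4 0.4]
  rect [0.47805811 0.18041177] [21.01045532 50.01811829] yaw of wide axis deg -16.73545347992558
  at .075 [0.4780146  0.18033193] [20.9665741  49.91364441]
```

Run:
```python
from h import *
it,isd=cam('top'),cam('side')
T=lambda u,v:np.array([u/4+415-.4,v/4+160-.4])
S=lambda u,v:np.array([u/2.7+310,v/2.7+260])
print('post',atz(it,T(180,62),.21)); print('bush',atz(it,T(285,203),.212))
print('post tri',tri([(it,T(180,62)),(isd,S(392,65))])); print('bush tri',tri([(it,T(285,203)),(isd,S(288,138))]))
# base corners (z ~ .0x)
b=[atz(it,T(*p),.008) for p in[(45,95),(678,98),(687,425),(52,428)]];print(np.round(b,4))
# jaw knob
print('jaw knob',tri([(it,T(145,310)),(isd,S(170,345))]));print('blk knob',tri([(it,T(283,311)),(isd,S(218,462))]))
```

```text
post [ 0.65584259 -0.10144527  0.21      ]
bush [ 0.59648631 -0.14415897  0.212     ]
post tri (array([ 0.65692433, -0.10222823,  0.20796646]), [np.float64(0.3990200896330913), np.float64(0.6131074572752986)])
bush tri (array([ 0.59664182, -0.14474623,  0.2099619 ]), [np.float64(0.09550552341869094), np.float64(0.15718915141396816)])
[[ 0.6813 -0.0857  0.008 ]
 [ 0.6848 -0.411   0.008 ]
 [ 0.5172 -0.4101  0.008 ]
 [ 0.5114 -0.0883  0.008 ]]
jaw knob (array([ 0.56353264, -0.11644146,  0.0860577 ]), [np.float64(0.13535227547465634), np.float64(0.21798293833060237)])
blk knob (array([ 0.56383988, -0.18177352,  0.08575567]), [np.float64(0.22334442169887758), np.float64(0.3980207985995901)])
```

```bash
cat >> h.py <<'E'
slot0=np.array([.582,-.133,.06]); yaw0=np.radians(.8)
def slotR(yaw=yaw0):
    L=np.radians(35); M=np.array([[np.cos(L),0,-np.sin(L)],[0,1,0],[np.sin(L),0,np.cos(L)]])
    return R.from_euler('z',yaw)*R.from_matrix(M)
def toolSlot(yaw=yaw0): # tool x=slot y, tool z=-slot z, tool y = z x x = slot x 
    M=slotR(yaw).as_matrix(); return R.from_matrix(np.c_[M[:,1],M[:,0],-M[:,2]])
def toolDown(yaw): return R.from_matrix(np.c_[[np.cos(yaw),np.sin(yaw),0],[np.sin(yaw),-np.cos(yaw),0],[0,0,-1.]])
E
python3 - <<'E'
from h import *
s=sense();i=cam('wrist');M=i['camera_from_world'];T=qR(s['ee_rot'])
C=-M[:3,:3].T@M[:3,3]; print('cam in tool',T.inv().apply(C-s['ee_pos']),'axes',(T.inv().as_matrix()@M[:3,:3].T).round(3))
print(toolSlot().as_matrix().round(3),np.linalg.det(toolSlot().as_matrix()))
# viewing pose: tool in slot orientation at slot z=.15
for off in [(-.05,-.015,.17),(0,-.015,.2)]:
    p=slot0+slotR().apply(off)
    d,r=delta(p,toolSlot());print(p,d.round(2),r.round(2))
d,r=delta([.4,.25,.25],toolDown(1.45));print(d.round(2),r.round(2))
E
```

```text
cam in tool [ 0.00030627 -0.065207   -0.12470943] axes [[ 1.     0.001 -0.   ]
 [-0.001  0.966  0.258]
 [ 0.001 -0.258  0.966]]
[[-0.014  0.819  0.574]
 [ 1.     0.011  0.008]
 [ 0.     0.574 -0.819]] 0.9999999999999997
[ 0.44375733 -0.14993182  0.17057703] [-11.38  11.66   1.99] [-6.89  1.53 -4.82]
[ 0.46750533 -0.14960021  0.22383041] [-11.13  12.2    0.66] [-6.89  1.53 -4.82]
[-2.7   6.57  0.  ] [-0.    0.01 -3.44]
```

drive_tool([
  [100,[-0.65,0.7,0],[0,0,0]],
  [100,[-0.65,0.7,0],[0,0,0]],
  [100,[-0.65,0.7,0],[0,0,0]],
  [100,[-0.65,0.7,0],[0,0,0]],
  [100,[-0.65,0.7,0],[0,0,0]],
  [100,[-0.65,0.7,0],[0,0,0]],
  [100,[-0.65,0.7,0],[0,0,0]],
  [100,[-0.65,0.7,0],[0,0,0]],
  [100,[-0.65,0.7,0],[0,0,0]],
  [100,[-0.65,0.7,0],[0,0,0]],
  [100,[-0.65,0.7,0],[0,0,0]],
  [100,[-0.65,0.7,0],[0,0,0]],
  [100,[-0.65,0.7,0],[0,0,0]],
  [100,[-0.65,0.7,0],[0,0,0]],
  [100,[-0.65,0.7,0],[0,0,0]],
  [100,[-0.65,0.7,0],[0,0,0]],
], force=60)

```text
time: 1.48
ee_pos: [0.4479, -0.128, 0.2481]
ee_rot: [0.001, 0.836, 0.548, -0.001]
wrist_force: [2.0, 1.3, 0.4]
gripper_width: 0.0857
```

```bash
cat > d.py <<'E'
from h import *
import sys
# usage: d.py slot x y z | d.py down x y z yawdeg
a=sys.argv;v=np.array(list(map(float,a[2:])))
if a[1]=='slot': p=slot0+slotR().apply(v[:3]);Rm=toolSlot()
else: p=v[:3];Rm=toolDown(np.radians(v[3]))
d,r=delta(p,Rm);s=sense()
print('t',s['time'],'pos',s['ee_pos'].round(4),'shift',d.round(2),'turn',r.round(2),'F',s['wrist_force'].round(1),'w',round(s['gripper_width'],4),'q',s['joints'].round(2))
q=slotR().inv().apply(s['ee_pos']-slot0);print('in slot',q.round(4))
E
python3 d.py slot 0 -.012 .17
```

```text
t 1.4833 pos [ 0.4479 -0.128   0.2481] shift [-0.05  1.03  1.22] turn [-6.89  1.5  -4.7 ] F [2.  1.3 0.4] w 0.0857 q [-0.28  0.14 -0.13  1.3  -0.    0.13]
in slot [-0.0019  0.0069  0.2309]
```

drive_tool([
  [100,[0,0.1,0.12],[-0.77,0.17,-0.53]],
  [100,[0,0.1,0.12],[-0.77,0.17,-0.53]],
  [100,[0,0.1,0.12],[-0.77,0.17,-0.53]],
  [100,[0,0.1,0.12],[-0.77,0.17,-0.53]],
  [100,[0,0.1,0.12],[-0.77,0.17,-0.53]],
  [100,[0,0.1,0.12],[-0.77,0.17,-0.53]],
  [100,[0,0.1,0.12],[-0.77,0.17,-0.53]],
  [100,[0,0.1,0.12],[-0.77,0.17,-0.53]],
  [100,[0,0.1,0.12],[-0.77,0.17,-0.53]],
  [100,[0,0,0],[0,0,0]],
])

```text
time: 2.32
ee_pos: [0.496, -0.1455, 0.2099]
ee_rot: [0.22, 0.661, 0.683, 0.22]
wrist_force: [-1.2, -0.8, -1.1]
gripper_width: 0.0857
```

```bash
python3 d.py slot 0 -.012 .17
python3 - <<'E'
from h import *
i=cam('wrist');p=viewer.capture('wrist');cv2.imwrite('pics/w1.png',p[:,:,::-1]);np.savez('w1.npz',**i)
E
```

```text
t 2.3167 pos [ 0.496  -0.1455  0.2099] shift [-0.01 -0.39  0.05] turn [ 0.24 -0.02  0.22] F [-1.2 -0.8 -1.1] w 0.0857 q [-0.43 -0.19 -0.75  0.42  0.26 -0.39]
in slot [ 0.0154 -0.0113  0.1722]
```

View pics/w1.png

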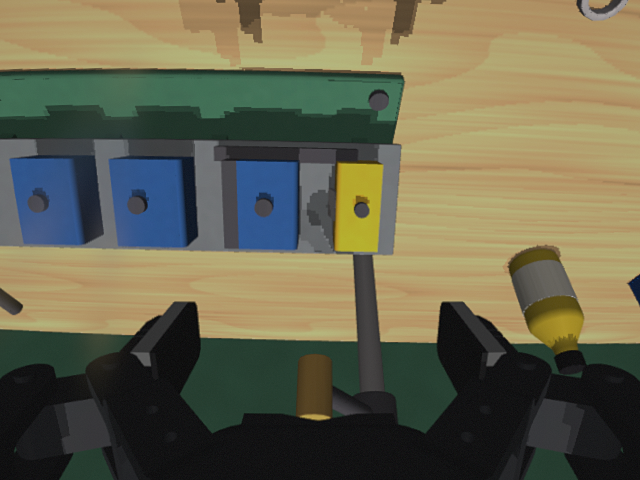

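Run:
```python
from h import *
fl('w1c',cv2.imread('pics/w1.png'),(210,135,410,260),4)
```

```text
(no output)
```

View pics/w1c.png

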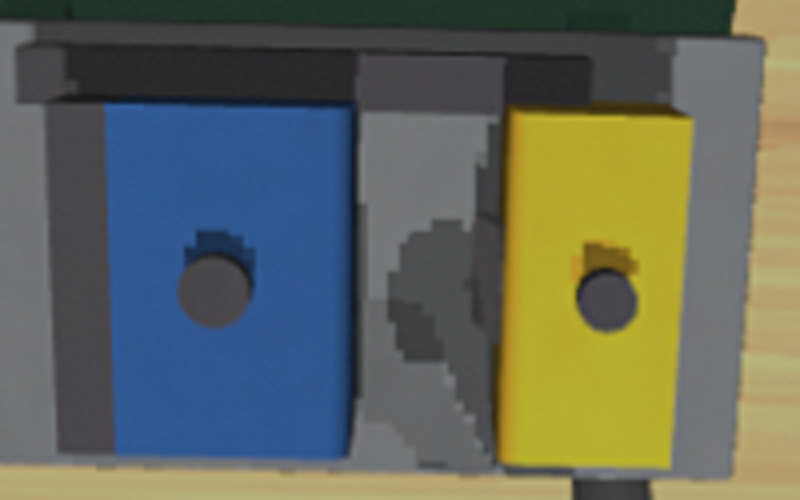

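Run:
```python
from h import *
i=dict(np.load('w1.npz'));i={k:(v if v.ndim else float(v)) for k,v in i.items()}
def on(u,v,z):
    o,d=ray(i,[u/4+210-.4,v/4+135-.4]);Rs=slotR();o=Rs.inv().apply(o-slot0);d=Rs.inv().apply(d);return (o+d*(z-o[2])/d[2]).round(4)
print('jaw edge z26',on(507,115,.026),on(500,300,.026),on(499,460,.026))
print('blue edge z26',on(355,105,.026),on(352,300,.026),on(349,455,.026))
print('floor left',on(361,130,0),on(362,300,0),on(363,440,0),' floor right',on(497,440,0),on(490,140,0))
print('jaw outer z30',on(693,118,.03),on(672,467,.03)); print('blue outer z30', on(105,102,.03),on(116,455,.03))
print('knob jaw', on(607,300,.034),'blue',on(215,292,.034))
print('lip top z12',on(357,56,.012),on(504,56,.012))
```

```text
jaw edge z26 [-0.0282  0.0004  0.026 ] [0.003  0.0002 0.026 ] [0.0316 0.0009 0.026 ]
blue edge z26 [-0.0294 -0.0248  0.026 ] [ 0.0035 -0.0251  0.026 ] [ 0.0312 -0.0255  0.026 ]
floor left [-0.0227 -0.0249  0.    ] [ 0.0088 -0.0244  0.    ] [ 0.0362 -0.024   0.    ]  floor right [0.0357 0.0017 0.    ] [-0.0214 -0.0013  0.    ]
jaw outer z30 [-0.0288  0.0307  0.03  ] [0.0311 0.0308 0.03  ]
blue outer z30 [-0.0295 -0.0655  0.03  ] [ 0.0308 -0.0657  0.03  ]
knob jaw [0.001  0.0176 0.034 ] blue [ 0.001  -0.0474  0.034 ]
lip top z12 [-0.0366 -0.0252  0.012 ] [-0.0371  0.0002  0.012 ]
```

```bash
sed -i 's/^slot0=.*/slot0=np.array([.583,-.1327,.0607])/' h.py
cat > plan.py <<'E'
from h import *
import sys
# plan.py n slot x y z | n down x y z yaw : n rows straight line w/ rotation
a=sys.argv;n=int(a[1]);v=np.array(list(map(float,a[3:])))
if a[2]=='slot': p=slot0+slotR().apply(v[:3]);Rm=toolSlot()
else: p=v[:3];Rm=toolDown(np.radians(v[3]))
s=sense();T=qR(s['ee_rot']);rv=(T.inv()*Rm).as_rotvec();st=(p-s['ee_pos'])/n
print('turn/row',(np.degrees(rv)/5/n).round(3))
for k in range(n):
    Tk=T*R.from_rotvec(rv*k/n); print((Tk.inv().apply(st)/.04).round(2).tolist())
E
python3 plan.py 12 down .5943 .2465 .2 104.3
```

```text
Traceback (most recent call last):
  File "plan.py", line 1, in <module>
    from h import *
  File "h.py", line 32, in <module>
    def slotR(yaw=yaw0):
                  ^^^^
NameError: name 'yaw0' is not defined
```

```bash
sed -i 's/^slot0=.*/slot0=np.array([.583,-.1327,.0603]); yaw0=np.radians(.8)/' h.py
python3 plan.py 12 down .5943 .2465 .2 104.3
```

```text
turn/row [ 0.597  0.075 -0.202]
[0.81, 0.18, 0.15]
[0.81, 0.2, 0.14]
[0.8, 0.22, 0.14]
[0.8, 0.24, 0.13]
[0.79, 0.26, 0.12]
[0.79, 0.28, 0.11]
[0.78, 0.3, 0.1]
[0.78, 0.32, 0.09]
[0.77, 0.34, 0.08]
[0.76, 0.35, 0.07]
[0.76, 0.37, 0.05]
[0.75, 0.39, 0.04]
```

drive_tool([
  [100,[0.8,0.18,0.1],[0.6,0.07,-0.2]],
  [100,[0.8,0.2,0.1],[0.6,0.07,-0.2]],
  [100,[0.8,0.22,0.1],[0.6,0.07,-0.2]],
  [100,[0.8,0.24,0.1],[0.6,0.07,-0.2]],
  [100,[0.8,0.26,0.1],[0.6,0.07,-0.2]],
  [100,[0.8,0.28,0.1],[0.6,0.07,-0.2]],
  [100,[0.78,0.3,0.1],[0.6,0.07,-0.2]],
  [100,[0.78,0.32,0.1],[0.6,0.07,-0.2]],
  [100,[0.77,0.34,0.08],[0.6,0.07,-0.2]],
  [100,[0.76,0.35,0.07],[0.6,0.07,-0.2]],
  [100,[0.76,0.37,0.05],[0.6,0.07,-0.2]],
  [100,[0.75,0.4,0.04],[0.6,0.07,-0.2]],
  [100,[0,0,0],[0,0,0]],
])

```text
time: 3.45
ee_pos: [0.5969, 0.2536, 0.2067]
ee_rot: [-0.003, 0.625, 0.78, -0.024]
wrist_force: [0.3, 0.4, -0.7]
gripper_width: 0.0858
```

```bash
python3 d.py down .5943 .2465 .2 104.3
python3 - <<'E'
from h import *
i=cam('wrist');p=viewer.capture('wrist');p=np.ascontiguousarray(p[:,:,::-1]);np.savez('w2.npz',**i)
fl('w2raw',p)
a=np.radians(14.3);c=np.array([.5943,.2465]);w=np.array([np.cos(a),np.sin(a)]);n=np.array([-w[1],w[0]])
P=[np.r_[c+sx*.025*w+sy*.012*n,.075] for sx,sy in((1,1),(1,-1),(-1,-1),(-1,1))]
cv2.polylines(p,[proj(i,P).round().astype(int)],True,(0,255,0),1)
fl('w2',p)
E
```

```text
t 3.45 pos [0.5969 0.2536 0.2067] shift [-0.15 -0.09  0.18] turn [-0.48  0.27 -0.34] F [ 0.3  0.4 -0.7] w 0.0858 q [ 0.41  0.59  0.41  1.44 -0.02  0.19]
in slot [0.0998 0.386  0.1089]
```

View pics/w2.png

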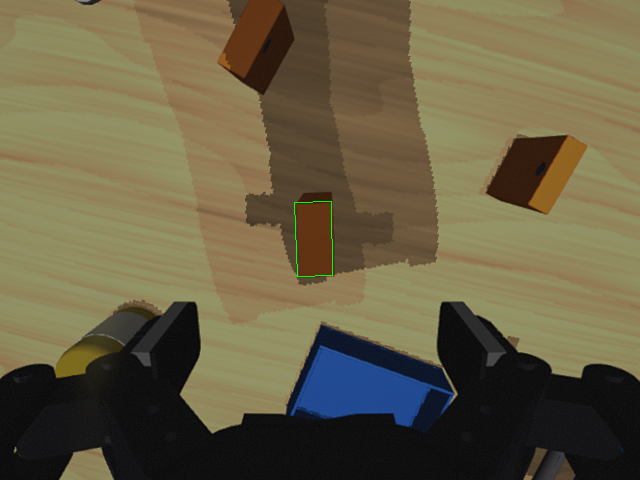

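drive_tool([
  [100,[-0.08,-0.04,0.3],[-0.24,0.14,-0.17]],
  [100,[-0.07,-0.05,0.5],[-0.24,0.13,-0.17]],
  [100,[0,0,0.5],[0,0,0]],
  [100,[0,0,0.5],[0,0,0]],
])

```text
time: 3.83
ee_pos: [0.5953, 0.2444, 0.1388]
ee_rot: [0.005, 0.615, 0.789, 0.001]
wrist_force: [0.1, -0.4, 0.5]
gripper_width: 0.0851
```

```bash
python3 d.py down .5943 .2465 .06 104.3
```

```text
t 3.8333 pos [0.5953 0.2444 0.1388] shift [ 0.07 -0.03  1.97] turn [ 0.1   0.08 -0.03] F [ 0.1 -0.4  0.5] w 0.0851 q [ 0.39  0.54  0.16  1.18 -0.01  0.15]
in slot [0.0594 0.3768 0.0543]
```

drive_tool([
  [100,[0.03,-0.01,0.5],[0.1,0.08,0]],
  [100,[0.03,-0.01,0.5],[0,0,0]],
  [100,[0,0,0.5],[0,0,0]],
  [100,[0,0,0.4],[0,0,0]],
  [100,[0,0,0.06],[0,0,0]],
])

```text
time: 4.25
ee_pos: [0.5909, 0.241, 0.0593]
ee_rot: [0.002, 0.618, 0.786, -0.004]
wrist_force: [-0.3, -0.1, -0.3]
gripper_width: 0.0856
```

```bash
python3 d.py down .5943 .2465 .06 104.3
```

```text
t 4.25 pos [0.5909 0.241  0.0593] shift [ 0.11  0.11 -0.02] turn [-0.05  0.1  -0.13] F [-0.3 -0.1 -0.3] w 0.0856 q [ 0.39  0.59  0.04  1.02 -0.01  0.15]
in slot [ 0.0102  0.3736 -0.0084]
```

drive_tool([
  [100,[0.12,0.12,0],[0,0.1,-0.13]],
  [100,[0,0,0],[0,0,0]],
  [0,[0,0,0],[0,0,0]],
  [0,[0,0,0],[0,0,0]],
  [0,[0,0,0],[0,0,0]],
  [0,[0,0,0],[0,0,0]],
  [0,[0,0,0],[0,0,0]],
  [0,[0,0,0],[0,0,0]],
], force=70)

```text
time: 4.92
ee_pos: [0.5966, 0.2468, 0.0661]
ee_rot: [0.001, 0.614, 0.789, 0.0]
wrist_force: [-0.4, -0.1, -1.4]
gripper_width: 0.023
```

```bash
python3 d.py down .5943 .2465 .06 104.3
```

```text
t 4.9167 pos [0.5966 0.2468 0.0661] shift [ 0.01 -0.06  0.15] turn [ 0.02  0.02 -0.02] F [-0.4 -0.1 -1.4] w 0.023 q [ 0.39  0.6   0.06  1.04 -0.    0.15]
in slot [ 0.0188  0.3793 -0.0061]
```

drive_tool([
  [0,[0,0,-0.3],[0,0,0]],
  [0,[0,0,-0.6],[0,0,0]],
  [0,[0,0,-0.9],[0,0,0]],
  [0,[0,0,-0.9],[0,0,0]],
  [0,[0,0,-0.9],[0,0,0]],
  [0,[0,0,-0.5],[0,0,0]],
  [0,[0,0,0],[0,0,0]],
])

```text
time: 5.5
ee_pos: [0.5935, 0.2457, 0.2344]
ee_rot: [-0.001, 0.615, 0.789, -0.003]
wrist_force: [1.3, 0.4, -1.2]
gripper_width: 0.0228
```

```bash
python3 plan.py 12 slot 0 -.0128 .17;python3 d.py slot 0 -.0128 .17
python3 - <<'E'
from h import *
p=viewer.capture('side')[:,:,::-1];fl('s3',p,(200,0,520,320),1.8)
E
```

```text
turn/row [-0.586 -0.065  0.217]
[-0.74, -0.42, 0.08]
[-0.75, -0.41, 0.06]
[-0.75, -0.4, 0.04]
[-0.76, -0.38, 0.03]
[-0.77, -0.37, 0.01]
[-0.77, -0.36, -0.0]
[-0.78, -0.34, -0.01]
[-0.79, -0.32, -0.03]
[-0.79, -0.31, -0.04]
[-0.8, -0.29, -0.05]
[-0.8, -0.27, -0.06]
[-0.81, -0.25, -0.07]
t 5.5 pos [0.5935 0.2457 0.2344] shift [-8.85 -5.01  0.93] turn [-7.03 -0.78  2.6 ] F [ 1.3  0.4 -1.2] w 0.0228 q [ 0.39  0.53  0.39  1.43 -0.    0.15]
in slot [0.1128 0.3782 0.1336]
```

View pics/s3.png

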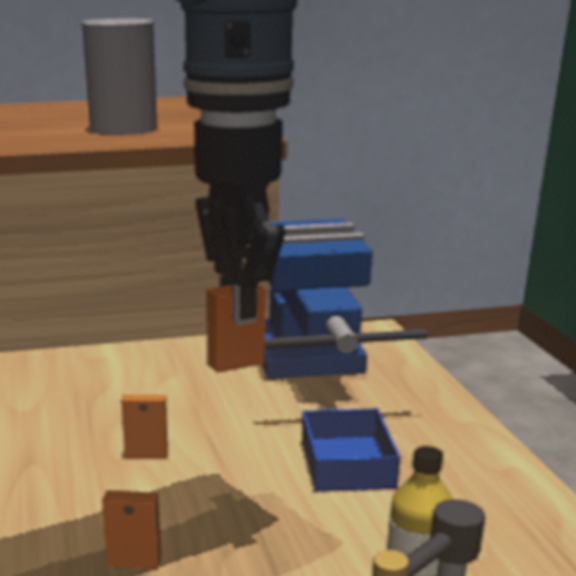

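drive_tool([
  [0,[-0.5,-0.3,0.06],[-0.59,-0.06,0.22]],
  [0,[-0.75,-0.41,0.06],[-0.59,-0.06,0.22]],
  [0,[-0.75,-0.4,0.04],[-0.59,-0.06,0.22]],
  [0,[-0.76,-0.38,0.03],[-0.59,-0.06,0.22]],
  [0,[-0.77,-0.37,0.01],[-0.59,-0.06,0.22]],
  [0,[-0.77,-0.36,0],[-0.59,-0.06,0.22]],
  [0,[-0.78,-0.34,0],[-0.59,-0.06,0.22]],
  [0,[-0.79,-0.32,-0.03],[-0.59,-0.06,0.22]],
  [0,[-0.79,-0.31,-0.04],[-0.59,-0.06,0.22]],
  [0,[-0.8,-0.29,-0.05],[-0.59,-0.06,0.22]],
  [0,[-0.8,-0.27,-0.06],[-0.59,-0.06,0.22]],
  [0,[-0.6,-0.2,-0.07],[-0.59,-0.06,0.22]],
  [0,[0,0,0],[0,0,0]],
])

```text
time: 6.63
ee_pos: [0.4713, -0.1388, 0.1714]
ee_rot: [0.215, 0.672, 0.675, 0.217]
wrist_force: [-0.4, 1.0, -1.7]
gripper_width: 0.0232
```

```bash
python3 d.py slot 0 -.0128 .15
```

```text
t 6.6333 pos [ 0.4713 -0.1388  0.1714] shift [-0.2   0.7   0.14] turn [ 0.11  0.04 -0.1 ] F [-0.4  1.  -1.7] w 0.0232 q [-0.44 -0.2  -0.86  0.34  0.25 -0.37]
in slot [-0.0278 -0.0046  0.1551]
```

drive_tool([
  [0,[-0.1,0.3,0],[0.1,0.04,-0.1]],
  [0,[-0.1,0.3,0],[0,0,0]],
  [0,[0,0.1,0],[0,0,0]],
  [0,[0,0,0],[0,0,0]],
])

```text
time: 6.97
ee_pos: [0.4905, -0.1474, 0.1824]
ee_rot: [0.208, 0.673, 0.678, 0.212]
wrist_force: [0.5, 0.5, -1.3]
gripper_width: 0.0228
```

```bash
python3 d.py slot 0 -.0128 .12;  python3 - <<'E'
from h import *
i=cam('wrist');p=viewer.capture('wrist');p=np.ascontiguousarray(p[:,:,::-1]);np.savez('w4.npz',**i);fl('w4raw',p)
fl('w4',p,(170,60,490,300),2.5)
E
```

```text
t 6.9667 pos [ 0.4905 -0.1474  0.1824] shift [0.02 0.15 0.83] turn [-0.08  0.01 -0.08] F [ 0.5  0.5 -1.3] w 0.0228 q [-0.43 -0.16 -0.79  0.38  0.25 -0.37]
in slot [-0.0059 -0.0134  0.1531]
```

View pics/w4.png

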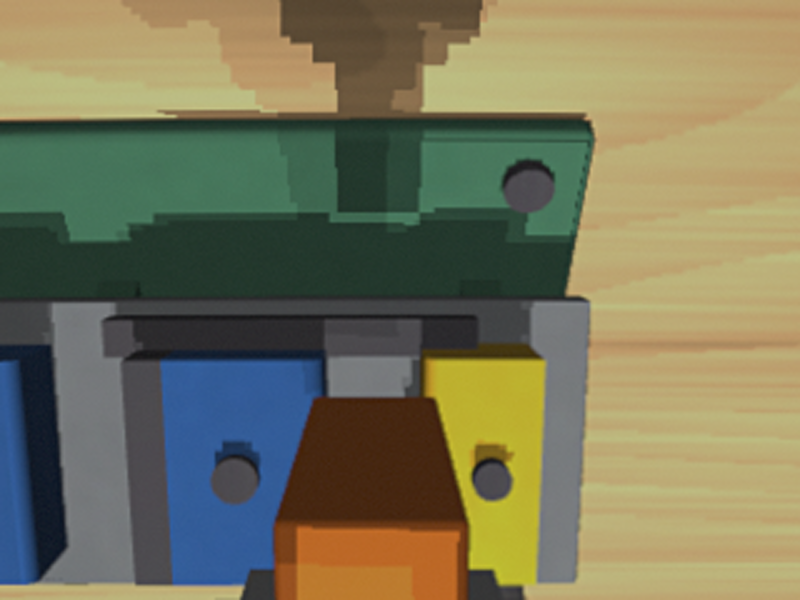

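Run:
```python
from h import *
i=dict(np.load('w4.npz'));i={k:(v if v.ndim else float(v)) for k,v in i.items()}
def on(u,v,x):
    o,d=ray(i,[u/2.5+170-.3,v/2.5+60-.3]);Rs=slotR();o=Rs.inv().apply(o-slot0);d=Rs.inv().apply(d);return (o+d*(x-o[0])/d[0]).round(4)
for c in ((313,398),(437,400),(275,522),(468,525)): print(on(*c,-.031))
def oz(u,v,z):
    o,d=ray(i,[u/2.5+170-.3,v/2.5+60-.3]);Rs=slotR();o=Rs.inv().apply(o-slot0);d=Rs.inv().apply(d);return (o+d*(z-o[2])/d[2]).round(4)
print(oz(423,375,.026),oz(325,365,.026))
```

```text
[-0.031  -0.0245  0.0839]
[-0.031  -0.0002  0.0866]
[-0.031  -0.0248  0.1614]
[-0.031  -0.0013  0.163 ]
[-0.0253  0.0001  0.026 ] [-0.028  -0.0248  0.026 ]
```

drive_tool([
  [0,[0,0.08,0.3],[-0.05,0,-0.08]],
  [0,[0,0.06,0.3],[0,0,0]],
  [0,[0,0.02,0.3],[0,0,0]],
  [0,[0,0.02,0.2],[0,0,0]],
])

```text
time: 7.35
ee_pos: [0.5226, -0.1437, 0.1492]
ee_rot: [0.21, 0.668, 0.681, 0.214]
wrist_force: [0.2, -0.7, -1.3]
gripper_width: 0.0224
```

```bash
python3 d.py slot 0 -.0125 .067
```

```text
t 7.35 pos [ 0.5226 -0.1437  0.1492] shift [-0.06 -0.03  1.01] turn [-0.02 -0.02  0.05] F [ 0.2 -0.7 -1.3] w 0.0224 q [-0.39 -0.05 -0.8   0.25  0.23 -0.35]
in slot [ 0.0014 -0.0102  0.1075]
```

drive_tool([
  [0,[-0.06,-0.02,0],[0,0,0]],
  [0,[0,0,0],[0,0,0]],
])

```text
time: 7.52
ee_pos: [0.5217, -0.1445, 0.1465]
ee_rot: [0.209, 0.668, 0.682, 0.213]
wrist_force: [0.4, -0.3, -1.5]
gripper_width: 0.0226
```

```bash
python3 d.py slot 0 -.0125 .067
```

```text
t 7.5167 pos [ 0.5217 -0.1445  0.1465] shift [-0.04  0.03  0.97] turn [-0.05 -0.05  0.07] F [ 0.4 -0.3 -1.5] w 0.0226 q [-0.4  -0.05 -0.8   0.25  0.23 -0.35]
in slot [-0.0009 -0.0109  0.1059]
```

drive_tool([
  [0,[-0.04,0.02,0.1],[-0.05,-0.05,0.07]],
  [0,[-0.02,0.02,0.15],[0,0,0]],
  [0,[0,0.02,0.15],[0,0,0]],
])

```text
time: 7.77
ee_pos: [0.5333, -0.1469, 0.1355]
ee_rot: [0.212, 0.67, 0.679, 0.215]
wrist_force: [0.9, 0.6, -1.3]
gripper_width: 0.0229
```

```bash
python3 d.py slot 0 -.0125 .067
```

```text
t 7.7667 pos [ 0.5333 -0.1469  0.1355] shift [ 0.03 -0.06  0.58] turn [ 0.02  0.01 -0.01] F [ 0.9  0.6 -1.3] w 0.0229 q [-0.39 -0.01 -0.81  0.2   0.23 -0.34]
in slot [ 0.0023 -0.0135  0.0902]
```

drive_tool([
  [0,[0.03,-0.04,0.12],[0,0,0]],
  [0,[0,0,0.12],[0,0,0]],
  [0,[0,0,0.12],[0,0,0]],
])

```text
time: 8.02
ee_pos: [0.5419, -0.1472, 0.123]
ee_rot: [0.214, 0.67, 0.678, 0.214]
wrist_force: [-3.3, 4.3, 4.0]
gripper_width: 0.0228
```

```bash
python3 d.py slot 0 -.0125 .067
```

```text
t 8.0167 pos [ 0.5419 -0.1472  0.123 ] shift [ 0.04 -0.05  0.2 ] turn [ 0.05  0.05 -0.01] F [-3.3  4.3  4. ] w 0.0228 q [-0.38  0.02 -0.82  0.15  0.22 -0.33]
in slot [ 0.0021 -0.014   0.075 ]
```

drive_tool([
  [0,[0.05,-0.02,0.08],[0.05,0.05,0]],
  [0,[0.02,0,0.12],[0,0,0]],
  [0,[0,0,0.12],[0,0,0]],
])

```text
time: 8.27
ee_pos: [0.5495, -0.1455, 0.1125]
ee_rot: [0.212, 0.67, 0.678, 0.214]
wrist_force: [-55.1, -0.8, 65.6]
gripper_width: 0.0228
```

```bash
python3 d.py slot 0 -.0125 .067
```

```text
t 8.2667 pos [ 0.5495 -0.1455  0.1125] shift [-0.   -0.06 -0.12] turn [ 0.01  0.04 -0.02] F [-55.1  -0.8  65.6] w 0.0228 q [-0.37  0.05 -0.81  0.13  0.21 -0.32]
in slot [ 0.0024 -0.0124  0.0621]
```

drive_tool([
  [0,[0,0,-0.05],[0,0,0]],
  [0,[0,0,0],[0,0,0]],
])

```text
time: 8.43
ee_pos: [0.5487, -0.1461, 0.1141]
ee_rot: [0.213, 0.671, 0.678, 0.213]
wrist_force: [-1.7, -4.4, -0.0]
gripper_width: 0.0232
```

```bash
python3 d.py slot 0 -.0125 .067;python3 - <<'E'
from h import *
i=cam('wrist');p=viewer.capture('wrist');p=np.ascontiguousarray(p[:,:,::-1]);np.savez('w5.npz',**i);fl('w5',p)
q=viewer.capture('side')[:,:,::-1];fl('s5',q,(310,200,510,480),2.1)
E
```

```text
t 8.4333 pos [ 0.5487 -0.1461  0.1141] shift [ 0.01 -0.07 -0.08] turn [ 0.02  0.05 -0.02] F [-1.7 -4.4 -0. ] w 0.0232 q [-0.37  0.05 -0.81  0.13  0.21 -0.32]
in slot [ 0.0026 -0.0129  0.0638]
```

View pics/w5.png

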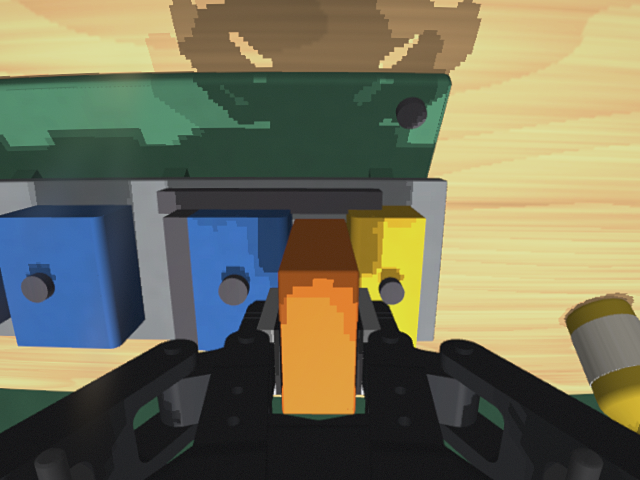

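View pics/s5.png

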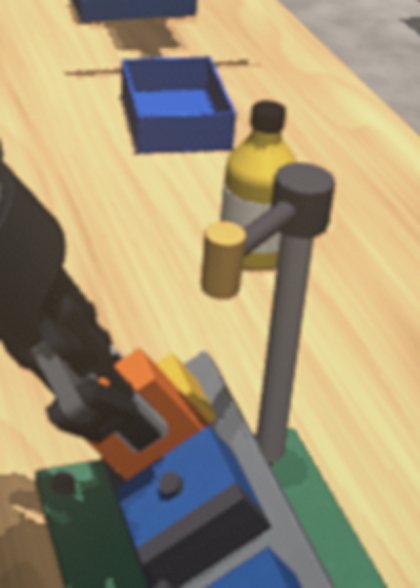

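Run:
```python
from h import *
i=cam('wrist');Rs=slotR()
def on(u,v,x):
    o,d=ray(i,[u,v]);o=Rs.inv().apply(o-slot0);d=Rs.inv().apply(d);return (o+d*(x-o[0])/d[0]).round(4)
for x in(-.0224,): print(on(280,269,x),on(356,271,x))
p=cv2.imread('pics/w5.png')
def box(x,col):
    for zt in (.075,):
        P=[(x+sx*.025,-.0128+sy*.012,zt) for sx,sy in((1,1),(1,-1),(-1,-1),(-1,1))]
        cv2.polylines(p,[proj(i,slot0+Rs.apply(P)).round().astype(int)],True,col,1)
box(0.0026,(0,255,0)); fl('w5o',p,(200,180,440,430),2.4)
```

```text
[-0.0224 -0.0242  0.0721] [-0.0224 -0.0012  0.0739]
```

View pics/w5o.png

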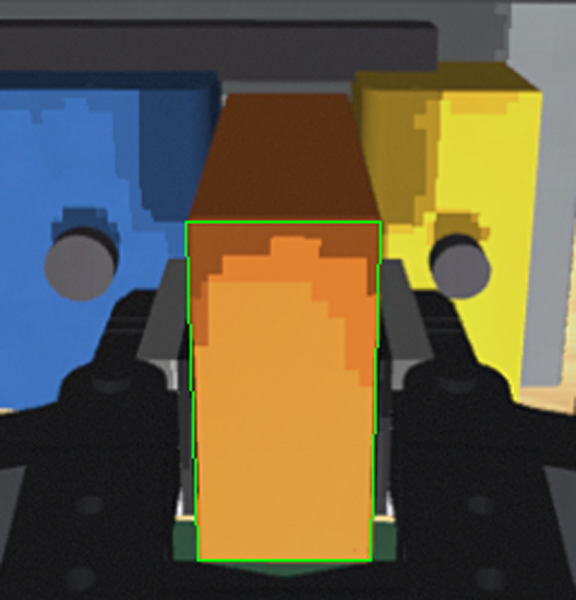

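drive_tool([
  [55,[0,0,0],[0,0,0]],
  [55,[0,0,0],[0,0,0]],
  [55,[0,0,0],[0,0,0]],
  [55,[0,0,0],[0,0,0]],
])

```text
time: 8.87
ee_pos: [0.5489, -0.1449, 0.1133]
ee_rot: [0.212, 0.67, 0.678, 0.214]
wrist_force: [0.2, 0.8, 0.3]
gripper_width: 0.047
```

```bash
python3 d.py slot 0 -.0125 .067
```

```text
t 8.8667 pos [ 0.5489 -0.1449  0.1133] shift [-0.02 -0.06 -0.1 ] turn [ 0.01  0.02 -0.02] F [0.2 0.8 0.3] w 0.047 q [-0.37  0.05 -0.81  0.13  0.22 -0.32]
in slot [ 0.0023 -0.0118  0.0631]
```

drive_tool([
  [55,[0,0,-0.3],[0,0,0]],
  [55,[0,0,-0.5],[0,0,0]],
  [55,[0,-0.05,-0.7],[0,0,0]],
  [55,[0,-0.05,-0.7],[0,0,0]],
  [55,[0,-0.05,-0.7],[0,0,0]],
  [55,[0,0,0],[0,0,0]],
])

```text
time: 9.37
ee_pos: [0.4738, -0.1437, 0.2061]
ee_rot: [0.209, 0.67, 0.68, 0.214]
wrist_force: [0.6, -0.4, 1.5]
gripper_width: 0.0467
```

```bash
python3 d.py slot 0 -.0125 .1;python3 - <<'E'
from h import *
i=cam('wrist');p=viewer.capture('wrist');p=np.ascontiguousarray(p[:,:,::-1]);np.savez('w6.npz',**i);fl('w6raw',p)
Rs=slotR()
P=[(.0026+sx*.025,-.0128+sy*.012,.075) for sx,sy in((1,1),(1,-1),(-1,-1),(-1,1))]
cv2.polylines(p,[proj(i,slot0+Rs.apply(P)).round().astype(int)],True,(0,255,0),1)
fl('w6',p,(200,100,440,300),3)
q=viewer.capture('side')[:,:,::-1];fl('s6',q,(310,260,510,480),2.7)
E
```

```text
t 9.3667 pos [ 0.4738 -0.1437  0.2061] shift [-0.08  0.16  2.05] turn [-0.04 -0.03 -0.01] F [ 0.6 -0.4  1.5] w 0.0467 q [-0.45 -0.22 -0.77  0.46  0.26 -0.39]
in slot [-0.0059 -0.0095  0.1822]
```

View pics/w6.png

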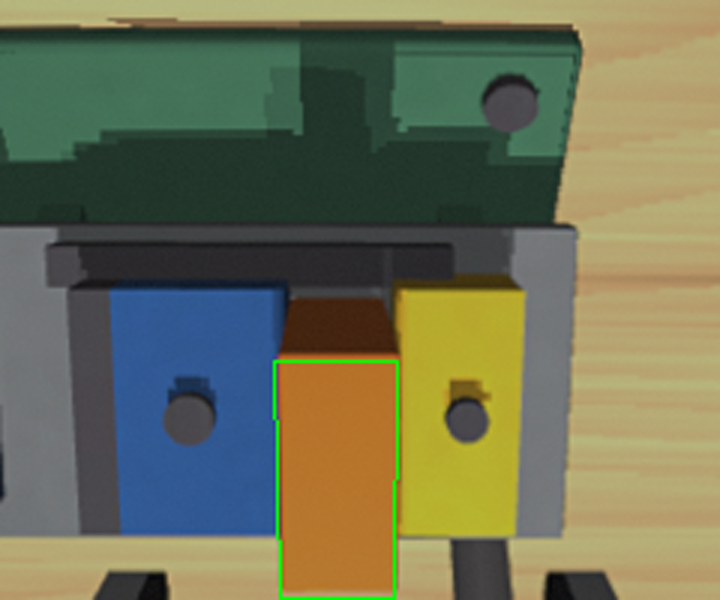

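View pics/s6.png

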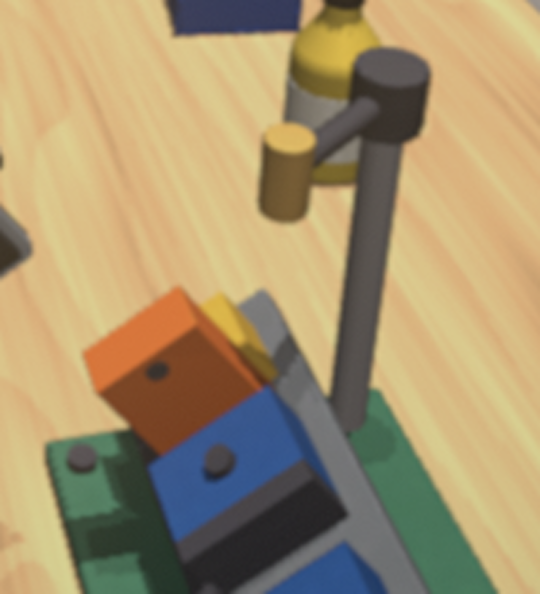

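Run:
```python
from h import *
i=dict(np.load('w6.npz'));i={k:(v if v.ndim else float(v)) for k,v in i.items()};js=cam('side');Rs=slotR()
W=np.array([(397,352),(394,590),(283,591),(279,354)])/3+[200,100]-.3
S=np.array([(103,393),(198,325),(180,287),(84,353)])/2.7+[310,260]-.3   # (-x,-y),(x,-y),(x,y),(-x,y)
sg={'w':[(-1,1),(1,1),(1,-1),(-1,-1)],'s':[(-1,-1),(1,-1),(1,1),(-1,1)]}
def f(p,parts=False):
    Rr=R.from_rotvec(p[3:6]);out=[]
    for im,o,k,b in((i,W,'w',p[6:8]),(js,S,'s',0)):
        P=np.array([Rr.apply((sx*.025,sy*.012,.0375)) for sx,sy in sg[k]])+p[:3]
        out.append((proj(im,slot0+Rs.apply(P))+0*np.sum(b)-o).ravel())
    return np.concatenate(out+[p[3:6]*5])
r=least_squares(f,[0,-.0128,.0375,0,0,0],loss='soft_l1');print(r.x.round(4));print(f(r.x).round(1))
# calibrate: jaw corners check in side view
S2=lambda u,v:np.array([u/2.7+310,v/2.7+260])-.3
for P in [(-.03,.0308,.03),(.03,.0308,.03),(.03,0,.03),(-.03,0,.03)]:
    q=proj(js,slot0+Rs.apply(P))[0];print((q-[310,260])*2.7)
```

```text
[ 0.0015 -0.0128  0.0371 -0.0099 -0.015   0.0009]
[ 0.4 -0.1  0.8 -0.1 -0.9 -0.2 -0.9 -0.7 -1.1  0.5  1.2 -1.   1.  -1.8
  0.5 -0.3 -0.  -0.1  0. ]
[110.96839963 361.53102738]
[220.16968177 285.56456108]
[244.39670765 333.88459925]
[129.96824804 412.65618092]
```

drive_tool([
  [0,[-0.06,0.1,0.3],[0,0,0]],
  [0,[-0.02,0.06,0.5],[0,0,0]],
  [0,[0,0,0.5],[0,0,0]],
  [0,[0,0,0.3],[0,0,0]],
  [0,[0,0,0],[0,0,0]],
  [0,[0,0,0],[0,0,0]],
], force=40)

```text
time: 9.97
ee_pos: [0.5186, -0.1448, 0.1474]
ee_rot: [0.206, 0.671, 0.68, 0.213]
wrist_force: [0.2, -0.2, 0.2]
gripper_width: 0.0001
```

```bash
python3 d.py slot 0 -.0128 .094
```

```text
t 9.9667 pos [ 0.5186 -0.1448  0.1474] shift [-0.04  0.08  0.36] turn [-0.11 -0.07 -0.02] F [ 0.2 -0.2  0.2] w 0.0001 q [-0.4  -0.05 -0.8   0.26  0.24 -0.35]
in slot [-0.0029 -0.0112  0.1084]
```

drive_tool([
  [0,[-0.04,0.06,0.12],[-0.1,-0.05,0]],
  [0,[0,0,0.08],[0,0,0]],
  [0,[0,0,0.05],[0,0,0]],
])

```text
time: 10.22
ee_pos: [0.5258, -0.1457, 0.1397]
ee_rot: [0.209, 0.67, 0.679, 0.214]
wrist_force: [-0.2, -0.0, 0.7]
gripper_width: -0.0001
```

```bash
python3 d.py slot 0 -.0128 .094
```

```text
t 10.2167 pos [ 0.5258 -0.1457  0.1397] shift [-0.01  0.04  0.1 ] turn [-0.03 -0.03 -0.02] F [-0.2 -0.   0.7] w -0.0001 q [-0.4  -0.03 -0.81  0.23  0.23 -0.34]
in slot [-0.0014 -0.0122  0.0979]
```

drive_tool([
  [0,[0,0.02,0.05],[0,0,0]],
  [0,[0,0,0.05],[0,0,0]],
])

```text
time: 10.38
ee_pos: [0.5288, -0.1458, 0.1372]
ee_rot: [0.209, 0.67, 0.679, 0.214]
wrist_force: [-18.9, -3.3, 20.2]
gripper_width: 0.0001
```

```bash
python3 d.py slot 0 -.0128 .094
```

```text
t 10.3833 pos [ 0.5288 -0.1458  0.1372] shift [-0.01  0.01  0.  ] turn [-0.02 -0.03 -0.02] F [-18.9  -3.3  20.2] w 0.0001 q [-0.39 -0.02 -0.81  0.22  0.23 -0.34]
in slot [-0.0004 -0.0123  0.0942]
```

drive_tool([
  [0,[0,0,-0.2],[0,0,0]],
  [0,[0,0,-0.5],[0,0,0]],
  [0,[0,0,-0.7],[0,0,0]],
  [0,[0,-0.1,-0.7],[0,0,0]],
  [0,[0,-0.1,-0.7],[0,0,0]],
  [0,[0,0,0],[0,0,0]],
  [0,[0,0,0],[0,0,0]],
])

```text
time: 10.97
ee_pos: [0.4533, -0.1461, 0.2309]
ee_rot: [0.209, 0.67, 0.679, 0.214]
wrist_force: [0.8, 0.1, -0.7]
gripper_width: 0.0005
```

Run:
```python
from h import *
p=viewer.capture('side')[:,:,::-1];fl('s7',p,(130,180,530,480),2)
p=viewer.capture('wrist')[:,:,::-1];fl('w7',p)
```

```text
(no output)
```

View pics/s7.png

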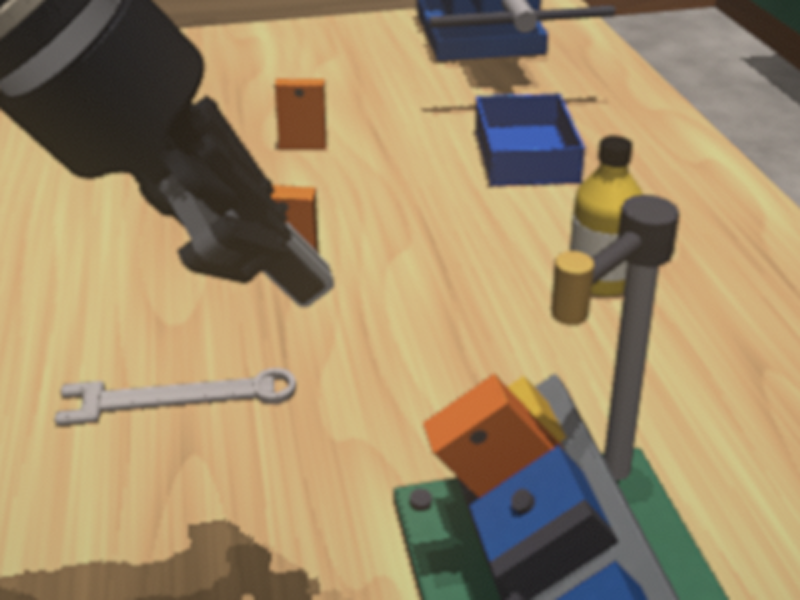

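View pics/w7.png

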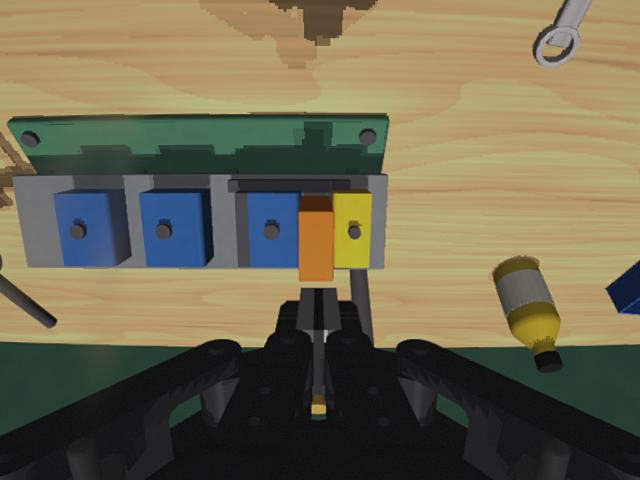

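The side picture shows the 24 mm spacer seated between the blue block and the yellow jaw at about (490, 435). The other two spacers are standing, and the bottle, wrench and tin have not moved. The wrist picture shows the spacer square in the slot at (316, 243), touching both sides. The arm is clear, so I am handing in.

```bash
python3 -c "
from rig import arm,sense
print(arm.close_job(),sense()['time'])"
```

```text
the job is handed in; nothing more can be done
the job is handed in; nothing more can be done
```

The 24 mm spacer is pushed fully home in the slot, and I handed the job in at about 11 s of the 61 s allowed. I measured the gap with the wrist camera at about 25.5 mm, which only the 24 mm spacer fits, so I inserted that one directly and never tried the 16 or 20 mm spacers.

**Checks on the seated spacer:**
- **Position:** a fit to the wrist and side pictures put its centre 1.5 mm along the slope, -12.8 mm across the gap and 37.1 mm above the floor. It was within about 1° of the slot's axis.
- **Pushed home:** after release I pressed on its top with the closed fingers. At about 28 N it did not give, with the fingertips 75 mm above the floor, which is the spacer's full height.
- **Rest of the scene:** the last pictures show the other two spacers upright, and the bottle, wrench and tin where they were. The 20 mm spacer was partly hidden behind the gripper, but it was never touched.

**What was less certain:**
- **Force on the floor:** when the spacer met the floor, the wrist force rose briefly to about 86 N. The limit is 120 N, and I backed off at once.
- **Camera agreement:** the side camera showed the jaw about 3 pixels from where my slot model put it, which is within calibration.
- **Feeler:** I could not see it directly. That it is pressed in is inferred from the fit.

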